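Unload and fold up the tape stand in the shogi corner

TASK

Put the tape stand away: first slide every tape roll off the spindles and lay them all flat on the floor of the open dark-wood tray, side by side. Then fold the measuring arm one segment at a time from its free end inwards - the end segment back over the middle one, the middle one back over the first, and lastly the first one, carrying both, fully home over the mark on the base - and finally turn the brass catch so that its tongue points straight at the folded arm, in line with the mark. Leave the shogi pieces where they are.

Things in the scene. Friction and masses are not known exactly. Their poses are not given: they have to be found in the camera images.
- stand: fixed wooden base plate of the tape stand, 290 x 145 x 16 mm, top at z = 16 mm. Origin at the underside; the plate spans x -125..165 mm and y -110..35 mm of its own frame. The folded arm lies along its +x axis (y = 0) from hinge1 at x = -90 mm. The spindles stand at (-10, -38), (70, -58) and (-85, -70) mm. A thin dark inlaid line at y = 0, x 78..106 mm is the mark for arm and catch
- spindle1_top (a point): rounded top of the first upright spindle (16 mm thick), which carries one or two rolls one on the other; 70 mm above the table
- spindle2_top (a point): the same for the second spindle, which carries one roll or none
- spindle3_top (a point): the same for the third spindle, which carries one roll or none
- hinge1 (a point): axis (vertical) of the first arm hinge, on the base, on the top face of segment 1, 28 mm above the table
- knob1 (a point): top of the round upright dark knob (16 mm thick) at the end of segment 1, 165 mm from hinge1; also the axis of hinge 2. All knob tops are 100 mm above the table; all can be gripped or pushed from 55 to 100 mm. The segments are bars 24 x 10 mm in three layers (undersides 18, 30, 42 mm above the table; uppermost face 52 mm). Segment 1 runs on 32 mm past knob1 as a nose
- knob2 (a point): top of the same kind of knob at the end of segment 2, the axis of hinge 3; 130 mm from knob1. When folded it lies between knob1 and hinge1, over segment 1
- knob3 (a point): top of the same kind of knob at the free end of segment 3; 90 mm from knob2. When folded it lies between knob2 and knob1, over segment 2
- seg1 (a joint): angle (rad) of segment 1: 0 = folded along the base's +x axis (a stop), grows as it swings anticlockwise seen from above (towards the base's +y side); up to 2.6. All arm hinges are vertical and stay where left; friction 0.35, 0.12 and 0.03 N m at hinges 1, 2 and 3
- seg2 (a joint): angle (rad) of segment 2 about knob1: 0 = folded back over segment 1 (a stop); grows anticlockwise seen from above; up to 2.6
- seg3 (a joint): angle (rad) of segment 3 about knob2: 0 = folded back over segment 2 (a stop); grows clockwise seen from above; up to 2.6
- catch (a joint): angle (rad) of the brass catch on its vertical pivot at (135, 0) mm of the base: 0 = tongue pointing along the base's -x axis, at the folded arm and over the mark; grows anticlockwise seen from above (tongue swings to the base's -y side). No stop at 0: range -0.6..2.0; stays where left (0.06 N m of friction)
- catch_grip (a point): centre of the top of the catch's upright grip bar, on the pivot axis, 86 mm above the table; the bar is 36 mm long (in line with the tongue), 9 mm thick and reaches down to 36 mm above the table
- catch_tip (a point): tip of the catch's tongue, 46 mm from the pivot axis, 33 mm above the table
- tray: fixed open tray of dark wood, 232 x 232 mm outside, walls 6 mm thick and 27 mm high, floor 6 mm thick. Origin: centre of its underside. Room for four rolls lying flat, two by two
- roll1: a roll of paper tape, all rolls alike: a flat ring 58 mm across, 20 mm high, 25 mm core hole, 35 g, told apart only by their places. At the start on the first spindle, resting on the base. Origin: the centre of the ring (10 mm above its underside), z along its axis
- roll2: a roll of paper tape, all rolls alike: a flat ring 58 mm across, 20 mm high, 25 mm core hole, 35 g, told apart only by their places. At the start on the second spindle, resting on the base. Origin: the centre of the ring (10 mm above its underside), z along its axis; absent on some starts (None)
- roll3: a roll of paper tape, all rolls alike: a flat ring 58 mm across, 20 mm high, 25 mm core hole, 35 g, told apart only by their places. At the start on the third spindle, resting on the base. Origin: the centre of the ring (10 mm above its underside), z along its axis; absent on some starts (None)
- roll4: a roll of paper tape, all rolls alike: a flat ring 58 mm across, 20 mm high, 25 mm core hole, 35 g, told apart only by their places. At the start on the first spindle, resting on roll1. Origin: the centre of the ring (10 mm above its underside), z along its axis; absent on some starts (None)
- koma_king: a pentagonal boxwood shogi piece lying flat on the table, 32 x 29 x 11 mm; not to be disturbed. Origin: centre of its underside
- koma_rook: a pentagonal boxwood shogi piece lying flat, 31 x 28 x 10 mm; not to be disturbed. Origin: centre of its underside
- koma_pawn: a small pentagonal boxwood shogi piece lying flat, 28 x 23 x 9 mm; not to be disturbed. Origin: centre of its underside
Things that resemble listed ones, but are neither listed nor needed, are in the scene too. What is shaped like the roll2 but red is not meant. What is shaped like the roll3 but orange is not meant.

How it is judged:
By the outcome, as a careful person would: the job done as asked, in the order asked, and still so for the second after the job is handed in, with the robot touching nothing.
Of roll2, roll3, roll4 only 1 to 3 are there at a start; the rules pass over those that are not, and their reading is None.
At some moment in a run one of roll1, roll2, roll3, roll4 may be knocked a few centimetres aside while the robot is not near it.
Once in a run the grip may slacken for a moment while it holds something.
It also fails if it takes over 210 s, if anything falls off the work surface, if the arm or the gripper's body presses on something with over 40 N, if the wrist force passes 120 N, or if a joint passes its speed limit or range.

ROBOT

A 6-joint arm with a two-finger parallel gripper is mounted at the origin on the work surface. World frame = base frame: x ahead of the robot, y to its left, z up, the work surface at z = 0. Lengths are in m, angles in rad, forces in N, time in s.
With the tool pointing down it reaches from about 0.275 to 0.825 m from the base axis. Payload 5.2 kg.
Tool frame: the origin (TCP) lies between the finger pads; the fingertips stand 22 mm ahead of it and the grasp point (between the pads) lies 3 mm ahead of it; x points along the fingers, y is the direction in which the jaws open and shut, and the axes are right-handed (so a half turn about x gives the same grasp; the last joint's range is limited). The gripper opens to 93 mm and grips with 3 to 60 N. Pads are 15 mm wide; open, the fingers measure 128 mm over their backs; the gripper's body (75 mm by 188 mm) begins 65 mm behind the grasp point.
Start: joints at [1.136, 0.259, 1.535, -0, 1.348, -0.203], TCP at [0.126, 0.535, 0.241] pointing down, gripper open.
Joint ranges: [-3.14, 3.14], [-0.91, 2.08], [0.19, 2.58], [-1.22, 4.36], [0.22, 2.71], [-3.12, 3.12]. Speed limits (rad/s): [2.57, 2.57, 3.14, 3.14, 3.14, 3.14].

INTERFACE

Orientations are given as a unit quaternion [w, x, y, z].
In Python, from station import robot, cams gives the robot as it stands.
- The arm moves only by the shell command python3 -m jog 'ROWS'. ROWS is JSON, one flat list of numbers, 5 for each row, row after row: the opening in per cent of the stroke, from 0 (shut) to 100 (fully open), then the shift along the tool's x, y, z in mm, then the turn about the tool's x in rad. In form: [fingers, tx, ty, tz, spin, fingers, tx, ty, tz, spin, ...]. A call has 1 to 12 rows; each row is the pose to reach, as a shift and turn from the pose measured when the call began, along the tool's axes at that moment; what a row does not reach only later rows make up. A row lasts 1/12 s, in which the tool goes at most 41.7 mm and 7.16 degrees, less where a joint would pass 70% of its speed; a pose out of reach is approached as far as the arm can. A call with a gripper value outside its range is refused whole. The fingers move at their own pace and stop on an object; the grip force is fixed at half the most. Time passes only in rows, so rows that repeat a pose let the fingers close. It gives the time, the measured TCP pose, the force and the opening at its end, in the units of the state.
- robot.get_state(): the state, without advancing time (a new reading comes with each control period).
- cams.get_image(name): name is "scene" or "side" or "wrist"; returns a dict with "color" (384x512x3 uint8, blue, green, red), "range_z" (384x512 float32, m along the optical axis (not along the pixel's ray), 0 where there is no reading), "camera_matrix" (3x3 intrinsics, pixels), "k1" (the pictures are not rectified: a ray, as slopes to the right and down, at radius r is drawn at 1 + k1 r^2 times it, then the intrinsics apply), "cam_to_world" (4x4, takes a point from camera to world coordinates); the wrist camera has in their place "T_tool_cam" (4x4, takes a point from camera to tool coordinates, whose origin is the TCP and whose axes are the tool frame's). Camera axes: x right, y up, looking along -z (the intrinsics and any distortion apply to the point x, -y, -z); pixel columns grow to the right and rows downward; lengths in m; the calibration is good to about 2 mm. A picture is of the moment at which its call begins: read the wrist's pose just before it.
- robot.close_job(): hands the job in, once; it reports no verdict.
The state is a dict: "time_s": time; "qpos": joint angles; "qd": joint speeds; "tau": joint torques, N m; "position": TCP position; "ee_rot": TCP orientation; "wrist_force": force on the tool from outside, world axes, zero at the start; "moment": the same for the moment, N m; "width": opening from 0.0 (shut) to 1.0 (fully open).
Only numpy, scipy, OpenCV 4.12 (cv2) and the standard library are available. Lean on these libraries where they do the work, as an engineer would, in place of code of your own. Each camera call takes 0.05 s, during which the arm holds its last target. There are 200 camera calls.

## Working session

There is one attempt and no reset: what is moved stays moved. The work goes in short steps, Python scripts to look and compute and a shell command to move; the robot and the scene stay as the last step left them, time stands still between calls to the robot, and variables do not carry over. Pictures are saved under pics/ and viewed, about 12 in all and at most 16, crops included, and the job is handed in when it is done.

```bash
ls; mkdir -p pics
cat > h.py <<'E'
import numpy as np, cv2
from station import robot, cams
def R(q):
    w,x,y,z=q
    return np.array([[1-2*(y*y+z*z),2*(x*y-z*w),2*(x*z+y*w)],[2*(x*y+z*w),1-2*(x*x+z*z),2*(y*z-x*w)],[2*(x*z-y*w),2*(y*z+x*w),1-2*(x*x+y*y)]])
def T():
    s=robot.get_state(); M=np.eye(4); M[:3,:3]=R(s["ee_rot"]); M[:3,3]=s["position"]; return M
def shot(name,fn=None):
    M=T(); d=cams.get_image(name)
    d["M"]=M@d["T_tool_cam"] if name=="wrist" else np.array(d["cam_to_world"])
    if fn: cv2.imwrite("pics/"+fn,d["color"])
    return d
def rays(d,uv):
    K=np.array(d["camera_matrix"]); uv=np.atleast_2d(uv).astype(float)
    p=np.c_[(uv[:,0]-K[0,2])/K[0,0],(uv[:,1]-K[1,2])/K[1,1]]; q=p.copy()
    for _ in range(20): q=p/(1+d["k1"]*(q**2).sum(1,keepdims=True))
    return np.c_[q[:,0],-q[:,1],-np.ones(len(q))]
def onplane(d,uv,z):
    v=rays(d,uv)@d["M"][:3,:3].T; o=d["M"][:3,3]
    return o+v*((z-o[2])/v[:,2])[:,None]
def pts(d):
    h,w=d["range_z"].shape; u,v=np.meshgrid(np.arange(w),np.arange(h))
    r=rays(d,np.c_[u.ravel(),v.ravel()])*d["range_z"].ravel()[:,None]
    P=r@d["M"][:3,:3].T+d["M"][:3,3]; P[d["range_z"].ravel()==0]=np.nan
    return P.reshape(h,w,3)
def proj(d,P):
    q=(np.atleast_2d(P)-d["M"][:3,3])@d["M"][:3,:3]; s=np.c_[q[:,0],-q[:,1]]/-q[:,2:]
    s=s*(1+d["k1"]*(s**2).sum(1,keepdims=True)); K=np.array(d["camera_matrix"])
    return s*[K[0,0],K[1,1]]+K[:2,2]
def tool(P,M=None):
    M=T() if M is None else M
    return (np.linalg.inv(M)@np.append(P,1))[:3]*1000
E
python3 - <<'E'
from h import *
s=robot.get_state();print(s);
a=shot("scene","s0.png");b=shot("side","d0.png")
cv2.imwrite("pics/both.png",cv2.resize(np.vstack([a["color"],b["color"]]),None,fx=.78,fy=.78))
for d in(a,b):print(d["M"][:3,3],d["camera_matrix"],d["k1"],np.nanmax(d["range_z"]))
print(T())
E
```

```text
pics
{'time_s': 0.0, 'qpos': array([ 1.13619924e+00,  2.59341908e-01,  1.53607095e+00,  6.39349370e-06,
        1.34799230e+00, -2.02821079e-01]), 'qd': array([-4.98562857e-04, -1.03323553e-03, -5.03937418e-04,  8.00314270e-05,
        1.81971700e-03,  1.41535293e-03]), 'tau': array([-1.58098396e-04, -4.37286723e+01, -2.83998889e+01,  7.18617789e-02,
        4.11589723e-02, -9.73593387e-05]), 'position': array([0.12610934, 0.53483202, 0.23982313]), 'ee_rot': array([ 0.70216063,  0.0811545 ,  0.7025664 , -0.08237022]), 'wrist_force': array([ 0.38695527, -0.43204958,  0.24885646]), 'moment': array([-0.00432914,  0.02370134, -0.0061091 ]), 'width': 0.9976880329312}
[ 1.37789265 -0.01061901  0.8876569 ] [[484.98155844   0.         257.2281438 ]
 [  0.         484.98155844 190.08706388]
 [  0.           0.           1.        ]] -0.17111583853123266 2.76862
[0.36360763 0.71390806 0.74560097] [[439.5527122    0.         254.48827946]
 [  0.         439.5527122  192.29057351]
 [  0.           0.           1.        ]] -0.022307014768964017 3.417744
[[-6.81196114e-04  2.29756578e-01  9.73247888e-01  1.26146057e-01]
 [-1.45157029e-03  9.73246861e-01 -2.29757351e-01  5.34890732e-01]
 [-9.99998714e-01 -1.56924753e-03 -3.29464159e-04  2.39920086e-01]
 [ 0.00000000e+00  0.00000000e+00  0.00000000e+00  1.00000000e+00]]
```

View pics/s0.png

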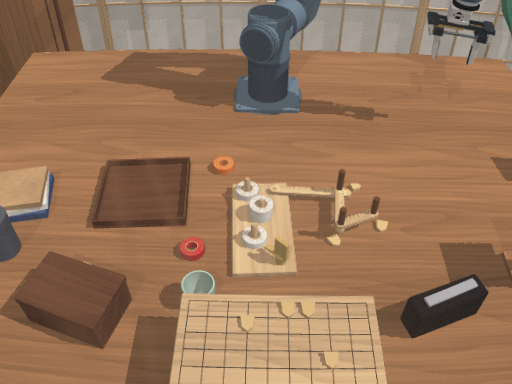

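View pics/d0.png

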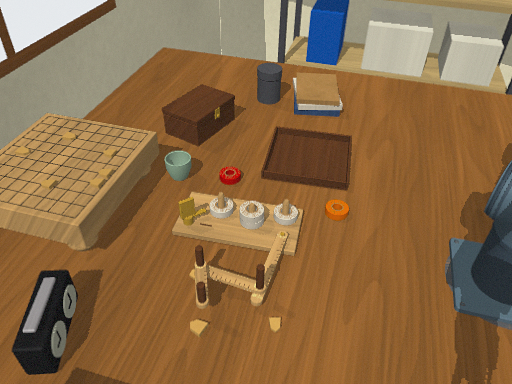

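Scene (s0): stand around (262,228) with rolls at (248,190), (261,208) (looks double), (255,237), brass catch (280,250); arm seg1 from (273,190) to knob1 (341,180), knob2 (342,215), knob3 (375,205). Tray (143,190). Red (192,248) and orange (223,165) rings are decoys. Two shogi pieces near (334,239), (382,226).

Run:
```python
from h import *
a=shot("scene");b=shot("side")
big=[cv2.resize(a["color"][140:285,210:400],None,fx=4,fy=4,interpolation=cv2.INTER_CUBIC)]
cv2.imwrite("pics/c1.png",big[0])
cv2.imwrite("pics/c2.png",cv2.resize(b["color"][180:345,160:320],None,fx=3.6,fy=3.6,interpolation=cv2.INTER_CUBIC))
for n,d in(("scene",a),("side",b)):
    P=pts(d); hsv=cv2.cvtColor(d["color"],cv2.COLOR_BGR2HSV)
    reg=(P[...,0]>.2)&(P[...,0]<.95)&(abs(P[...,1])<.6)
    def comps(m,lab,mn=4):
        k,l,st,c=cv2.connectedComponentsWithStats(m.astype(np.uint8))
        for i in range(1,k):
            if st[i,4]>=mn:
                q=P[l==i]; print(n,lab,c[i].round(1),st[i,4],np.nanmedian(q,0).round(4),np.nanmin(q,0).round(3),np.nanmax(q,0).round(3))
    comps(reg&(P[...,2]>.088)&(P[...,2]<.115),"z~100")
    comps(reg&(P[...,2]>.06)&(P[...,2]<.085),"z~70")
    sat=hsv[...,1]
    comps(reg&(sat<50)&(hsv[...,2]>150)&(P[...,2]>.02)&(P[...,2]<.08),"white",15)
    comps(reg&(P[...,2]>.006)&(P[...,2]<.014),"z~10",10)
    comps(reg&(P[...,2]>.02)&(P[...,2]<.032),"z~27",20)
```

```text
scene z~100 [341.5 172.3] 37 [0.4924 0.1821 0.0959] [0.48  0.176 0.088] [0.5   0.189 0.1  ]
scene z~100 [376.  199.9] 34 [0.5871 0.2527 0.0964] [0.577 0.247 0.088] [0.591 0.26  0.101]
scene z~100 [342.4 209.8] 49 [0.6223 0.1706 0.0977] [0.609 0.163 0.088] [0.628 0.179 0.101]
scene z~100 [  5.1 221.5] 57 [ 0.6835 -0.5989  0.1023] [ 0.668 -0.6    0.089] [ 0.696 -0.596  0.115]
scene z~100 [ 73.9 265.6] 286 [ 0.7885 -0.406   0.0889] [ 0.752 -0.47   0.088] [ 0.822 -0.326  0.092]
scene z~100 [ 42.5 264.9] 11 [ 0.7914 -0.4725  0.0889] [ 0.78  -0.476  0.088] [ 0.797 -0.47   0.09 ]
scene z~100 [ 49.9 262.6] 7 [ 0.7816 -0.4579  0.0883] [ 0.78  -0.464  0.088] [ 0.787 -0.454  0.089]
scene z~100 [ 38.5 265. ] 4 [ 0.791  -0.4817  0.0888] [ 0.789 -0.484  0.088] [ 0.794 -0.481  0.089]
scene z~100 [ 53.9 287.1] 444 [ 0.8394 -0.4334  0.0889] [ 0.791 -0.48   0.088] [ 0.906 -0.37   0.092]
scene z~100 [ 96.4 267.8] 5 [ 0.7925 -0.352   0.0888] [ 0.79  -0.355  0.088] [ 0.795 -0.35   0.09 ]
scene z~100 [ 36.5 268.8] 4 [ 0.801  -0.4835  0.0888] [ 0.799 -0.486  0.088] [ 0.804 -0.48   0.09 ]
scene z~100 [ 76.8
[... 16731 characters left out ...]
004   0.0256] [ 0.613 -0.037  0.02 ] [0.664 0.003 0.032]
side z~27 [285.  220.3] 86 [ 0.482  -0.0255  0.0262] [ 0.459 -0.053  0.02 ] [ 0.515 -0.02   0.032]
side z~27 [187.5 221.6] 35 [0.699  0.0424 0.0258] [0.691 0.034 0.02 ] [0.714 0.046 0.031]
side z~27 [251.6 224.5] 89 [0.5525 0.0105 0.0262] [ 0.532 -0.012  0.02 ] [0.585 0.016 0.032]
side z~27 [270.4 264.9] 733 [0.4819 0.1064 0.0276] [0.467 0.008 0.02 ] [0.507 0.217 0.032]
side z~27 [ 93.  241.4] 40 [0.8775 0.1619 0.0241] [0.874 0.143 0.02 ] [0.883 0.176 0.03 ]
side z~27 [ 75.2 247.3] 47 [0.9046 0.1873 0.0239] [0.886 0.181 0.02 ] [0.931 0.191 0.031]
side z~27 [ 54.3 345.4] 296 [0.806  0.4193 0.0261] [0.785 0.297 0.02 ] [0.834 0.459 0.032]
```

View pics/c1.png

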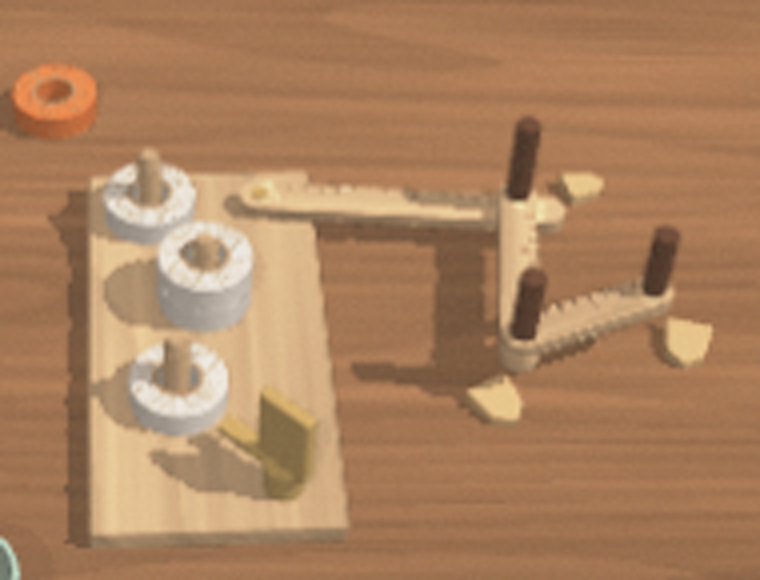

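View pics/c2.png

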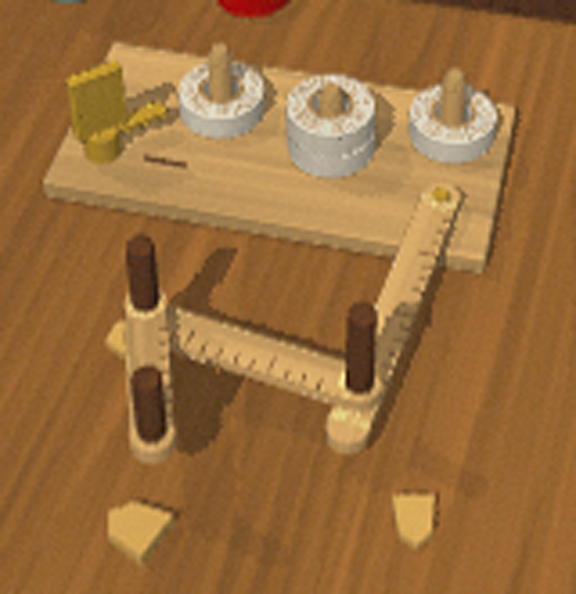

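Views so far: 4. c1/c2 crops confirm: double roll on spindle 1 (middle), single on spindles 2 (near the catch) and 3; catch turned toward -y; mark visible; three shogi pieces lying at about (0.63,0.16), (0.58,0.28), (0.445,0.235). Real rolls are the white ones on spindles; the red and orange rings are on the table.

```bash
cat > fit.py <<'E'
from h import *
def rigid(A,B):  # 2D B=R A+t
    A=np.array(A);B=np.array(B);a=A-A.mean(0);b=B-B.mean(0)
    th=np.arctan2((a[:,0]*b[:,1]-a[:,1]*b[:,0]).sum(),(a*b).sum())
    Rm=np.array([[np.cos(th),-np.sin(th)],[np.sin(th),np.cos(th)]])
    t=B.mean(0)-Rm@A.mean(0); return th,Rm,t,np.abs(B-(A@Rm.T+t)).max()
E
python3 - <<'E'
from fit import *
A=[(-.010,-.038),(.070,-.058),(-.085,-.070)]
B=[(.562,-.013),(.643,-.029),(.490,-.049)]
th,Rm,t,e=rigid(A,B);print("stand",th,t,"res",e)
for n,p in dict(h1=(-.09,0),catch=(.135,0),nose=(.107,0)).items():print(n,Rm@p+t)
for c in("scene","side"):
    P=pts(shot(c)).reshape(-1,3); m=(P[:,0]>.33)&(P[:,0]<.62)&(P[:,1]>-.47)&(P[:,1]<-.18)&(P[:,2]>.022)&(P[:,2]<.032)
    print(c,cv2.minAreaRect(P[m,:2].astype(np.float32)*1000))
M=T()
for z in (.2,):print(tool([.562,-.013,z]))
E
```

```text
stand 0.05355797383426994 [0.57035926 0.02536676] res 0.0007715939801145599
h1 [0.48048831 0.02054885]
catch [0.70516569 0.03259363]
nose [0.67720583 0.03109473]
scene ((482.1153259277344, -322.55303955078125), (238.23309326171875, 232.5350799560547), 4.15103816986084)
side ((478.9610595703125, -320.42376708984375), (232.11338806152344, 240.4765625), 3.9640934467315674)
[  40.57274538 -433.33307916  550.00583555]
```

```bash
python3 -m jog '[100,10,-54,69,0, 100,20,-108,138,0, 100,20,-162,207,0, 100,20,-216,275,0, 100,20,-216,275,0, 100,20,-216,275,0, 100,20,-216,275,0, 100,20,-216,275,0, 100,20,-216,275,0, 100,20,-216,275,0]'
python3 -m jog '[100,20,-217,275,-0.28, 100,20,-217,275,-0.28, 100,20,-217,275,-0.28, 100,20,-217,275,-0.28, 100,20,-217,275,-0.28, 100,20,-217,275,-0.28, 100,20,-217,275,-0.28, 100,20,-217,275,-0.28, 100,20,-217,275,-0.28, 100,20,-217,275,-0.28, 100,20,-217,275,-0.28, 100,20,-217,275,-0.28]'
cat > rolls.py <<'E'
from fit import *
# ring/roll centre & spindle top from wrist view: white mask at z plane of roll top
def look(fn,zr=(.016,.075)):
    d=shot("wrist",fn);P=pts(d);hsv=cv2.cvtColor(d["color"],cv2.COLOR_BGR2HSV)
    w=((hsv[...,1]<60)&(hsv[...,2]>140)&(P[...,2]>zr[0])&(P[...,2]<zr[1])).astype(np.uint8)
    k,l,st,c=cv2.connectedComponentsWithStats(w)
    for i in range(1,k):
        if st[i,4]<250: continue
        q=P[l==i]; zt=np.nanpercentile(q[:,2],92); top=q[q[:,2]>zt-.004]
        (x,y),r=cv2.minEnclosingCircle((top[:,:2]*1000).astype(np.float32))
        print("white",c[i].round(),"n",st[i,4],"ztop",round(zt,4),"centre",round(x,1),round(y,1),"r",round(r,1))
    return d,P
if __name__=="__main__":
    import sys
    print(T()[:3].round(4).tolist()); look(sys.argv[1])
E
python3 rolls.py w1.png
```

```text
time_s: 1.13
position: [0.3466, 0.259, 0.2205]
ee_rot: [0.702, 0.083, 0.702, -0.084]
wrist_force: [0.4, 1.2, 0.3]
width: 1.002
time_s: 2.13
position: [0.5623, -0.015, 0.2006]
ee_rot: [0.707, -0.016, 0.707, 0.015]
wrist_force: [-0.2, 0.7, -0.3]
width: 0.997
[[-0.0008, -0.0436, 0.999, 0.5623], [-0.0004, 0.999, 0.0436, -0.015], [-1.0, -0.0003, -0.0009, 0.2006]]
white [224. 114.] n 1668 ztop 0.0367 centre 488.0 -50.7 r 28.8
white [255. 186.] n 1850 ztop 0.0566 centre 561.8 -14.1 r 28.8
white [241. 246.] n 1285 ztop 0.0367 centre 641.9 -28.6 r 29.2
white [146. 356.] n 360 ztop 0.0621 centre 784.8 -140.3 r 29.5
```

View pics/w1.png

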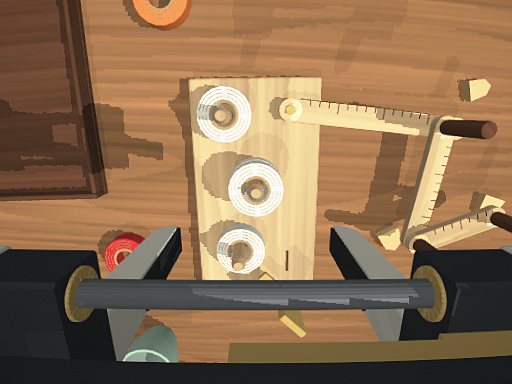

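View 5 (wrist): stack at (255,186), spindle 3 roll (224,114), spindle 2 roll (241,246); measured centres agree with the fit within 2 mm, heights 56.6/36.7 mm as they must be. Grasp the upper roll.

```bash
python3 -m jog '[80,40,1,0,0, 80,80,1,0,0, 80,115,1,0,0, 80,140,1,0,0, 80,140,1,0,0, 80,140,1,0,0, 40,140,1,0,0, 40,140,1,0,0, 40,140,1,0,0, 40,140,1,0,0, 40,140,1,0,0, 40,140,1,0,0]'
python3 -m jog '[40,-25,0,0,0, 40,-55,0,0,0, 40,-85,0,0,0, 40,-100,0,0,0, 40,-100,0,0,0]'
```

```text
time_s: 3.18
position: [0.5634, -0.0138, 0.063]
ee_rot: [0.708, -0.016, 0.706, 0.015]
wrist_force: [-0.9, 1.4, 7.3]
width: 0.61
time_s: 3.6
position: [0.5657, -0.0143, 0.1681]
ee_rot: [0.711, -0.017, 0.703, 0.015]
wrist_force: [0.7, -1.1, 0.1]
width: 0.609
```

```bash
python3 -m jog '[40,0,-40,-16,0, 40,0,-79,-32,0, 40,0,-118,-48,0, 40,0,-157,-64,0, 40,0,-197,-80,0, 40,0,-236,-96,0, 40,0,-275,-112,0, 40,0,-315,-130,0, 40,0,-354,-147,0, 40,0,-354,-147,0, 40,0,-354,-147,0]'
python3 - <<'E'
from h import *
print(T()[:3].round(4).tolist(),tool([.4336,-.3744,.035]))
E
```

```text
time_s: 4.52
position: [0.4329, -0.3772, 0.1665]
ee_rot: [0.711, -0.015, 0.703, 0.013]
wrist_force: [0.1, -0.3, -0.6]
width: 0.612
[[0.0116, -0.0395, 0.9992, 0.4329], [-0.0028, 0.9992, 0.0396, -0.3772], [-0.9999, -0.0033, 0.0114, 0.1665]] [131.4982182    3.18337642  -0.64906236]
```

```bash
python3 -m jog '[40,35,2,0,0, 40,70,2,0,0, 40,100,2,0,0, 40,118,2,0,0, 40,128,2,0,0, 40,131,2,0,0, 40,131,2,0,0]'
python3 -m jog '[70,0,0,0,0, 70,0,0,0,0, 70,0,0,0,0, 70,-5,0,0,0, 70,-40,0,0,0, 75,-80,0,0,0, 80,-120,0,0,0, 80,-150,0,0,0, 80,-150,0,0,0]'
python3 rolls.py w2.png
python3 - <<'E'
from h import *
M=T()
for p in [(.5618,-.0141,.18),(.5618,-.0141,.042)]:print(tool(p,M))
E
```

```text
time_s: 5.1
position: [0.4346, -0.3743, 0.0351]
ee_rot: [0.711, -0.015, 0.703, 0.014]
wrist_force: [-0.0, 0.5, -0.5]
width: 0.613
time_s: 5.85
position: [0.4354, -0.3773, 0.1937]
ee_rot: [0.714, -0.019, 0.7, 0.01]
wrist_force: [0.8, -0.8, 0.6]
width: 0.799
[[0.0196, -0.0405, 0.999, 0.4354], [-0.0129, 0.9991, 0.0408, -0.3773], [-0.9997, -0.0136, 0.0191, 0.1937]]
white [260. 179.] n 1530 ztop 0.0267 centre 433.9 -374.1 r 28.7
white [ 63. 199.] n 1559 ztop 0.0381 centre 481.0 -617.4 r 63.1
white [504. 233.] n 395 ztop 0.0355 centre 485.8 -77.9 r 11.5
[  9.10271616 356.71815754 141.67800977]
[147.07662933 358.11887302 139.38949926]
```

Roll 4 lies flat (top at 26.7 mm = floor + 20). Next roll 1.

```bash
python3 -m jog '[80,0,40,16,0, 80,0,80,32,0, 80,0,120,48,0, 80,1,160,64,0, 80,2,200,80,0, 80,3,240,96,0, 80,4,280,112,0, 80,5,320,128,0, 80,5,357,142,0, 80,5,357,142,0, 80,5,357,142,0]'
python3 rolls.py w3.png
```

```text
time_s: 6.82
position: [0.5618, -0.0108, 0.1831]
ee_rot: [0.712, -0.019, 0.702, 0.013]
wrist_force: [0.4, -0.4, -0.2]
width: 0.807
[[0.0154, -0.0451, 0.9989, 0.5618], [-0.0086, 0.9989, 0.0452, -0.0108], [-0.9998, -0.0093, 0.015, 0.1831]]
white [220. 112.] n 1873 ztop 0.0366 centre 487.8 -50.5 r 28.8
white [253. 184.] n 1660 ztop 0.0366 centre 561.1 -14.2 r 28.9
white [238. 250.] n 1394 ztop 0.0366 centre 642.2 -28.7 r 29.4
```

```bash
python3 -m jog '[80,40,-2,-3,0, 80,80,-2,-3,0, 80,115,-2,-3,0, 80,141,-2,-3,0, 80,141,-2,-3,0, 80,141,-2,-3,0, 40,141,-2,-3,0, 40,141,-2,-3,0, 40,141,-2,-3,0, 40,141,-2,-3,0, 40,141,-2,-3,0, 40,141,-2,-3,0]'
python3 -m jog '[40,-25,0,0,0, 40,-55,0,0,0, 40,-85,0,0,0, 40,-115,0,0,0, 40,-120,0,0,0, 40,-120,0,0,0]'
python3 - <<'E'
from h import *
print(tool([.5357,-.3659,.16]))
E
```

```text
time_s: 7.87
position: [0.5608, -0.0164, 0.0425]
ee_rot: [0.712, -0.019, 0.701, 0.012]
wrist_force: [0.3, -1.2, 0.8]
width: 0.61
time_s: 8.37
position: [0.5605, -0.0153, 0.1651]
ee_rot: [0.714, -0.02, 0.7, 0.012]
wrist_force: [-0.5, -0.1, -1.1]
width: 0.609
[   8.41239976 -349.03755335  -40.36324715]
```

```bash
python3 -m jog '[40,1,-40,-5,0, 40,2,-80,-10,0, 40,3,-120,-15,0, 40,4,-160,-20,0, 40,5,-200,-25,0, 40,6,-240,-30,0, 40,7,-280,-35,0, 40,8,-320,-40,0, 40,8,-350,-42,0, 40,8,-350,-42,0, 40,8,-350,-42,0]'
python3 - <<'E'
from h import *
print(tool([.5334,-.3670,.034]))
E
```

```text
time_s: 9.28
position: [0.5328, -0.3679, 0.1577]
ee_rot: [0.713, -0.018, 0.701, 0.011]
wrist_force: [0.4, 1.3, -0.5]
width: 0.609
[123.64249522   1.97568268  -1.5613393 ]
```

```bash
python3 -m jog '[40,35,2,-1,0, 40,70,2,-1,0, 40,100,2,-1,0, 40,115,2,-1,0, 40,123,2,-1,0, 40,123,2,-1,0]'
python3 -m jog '[70,0,0,0,0, 70,0,0,0,0, 70,0,0,0,0, 70,-5,0,0,0, 70,-40,0,0,0, 75,-80,0,0,0, 78,-120,0,0,0, 78,-150,0,0,0, 78,-150,0,0,0]'
python3 rolls.py w4.png
python3 - <<'E'
from h import *
M=T()
print(tool((.6422,-.0287,.18),M))
E
```

```text
time_s: 9.78
position: [0.5329, -0.3639, 0.0319]
ee_rot: [0.712, -0.017, 0.702, 0.014]
wrist_force: [0.5, -0.1, 0.2]
width: 0.615
time_s: 10.53
position: [0.5338, -0.3663, 0.1918]
ee_rot: [0.716, -0.021, 0.698, 0.01]
wrist_force: [0.4, -0.3, 0.9]
width: 0.778
[[0.0257, -0.0425, 0.9988, 0.5338], [-0.015, 0.999, 0.0429, -0.3663], [-0.9996, -0.0161, 0.025, 0.1918]]
white [253.  85.] n 1908 ztop 0.0268 centre 434.7 -374.6 r 28.9
white [ 56. 134.] n 2070 ztop 0.038 centre 493.8 -595.6 r 74.2
white [259. 180.] n 1615 ztop 0.0267 centre 533.6 -363.8 r 28.7
white [502. 223.] n 392 ztop 0.0172 centre 568.3 -65.4 r 39.8
[  6.68796805 331.78891753 123.55574682]
```

```bash
python3 -m jog '[78,0,40,15,0, 78,0,80,30,0, 78,0,120,45,0, 78,1,160,60,0, 78,2,200,75,0, 78,3,240,90,0, 78,4,280,105,0, 78,5,320,118,0, 78,5,332,123,0, 78,5,332,123,0, 78,5,332,123,0]'
python3 rolls.py w5.png
python3 - <<'E'
from h import *
M=T()
print(tool((.6422,-.0287,.042),M))
E
```

```text
time_s: 11.5
position: [0.6412, -0.0272, 0.1808]
ee_rot: [0.714, -0.02, 0.7, 0.012]
wrist_force: [0.3, -0.9, 0.2]
width: 0.78
[[0.021, -0.0452, 0.9988, 0.6412], [-0.0118, 0.9989, 0.0455, -0.0272], [-0.9997, -0.0128, 0.0204, 0.1808]]
white [240.  29.] n 1940 ztop 0.0368 centre 488.6 -50.6 r 28.6
white [255. 185.] n 1704 ztop 0.0366 centre 641.8 -28.7 r 29.0
white [172. 326.] n 424 ztop 0.062 centre 807.4 -124.6 r 29.4
[138.93941829   1.5641273   -1.71612506]
```

View pics/w5.png

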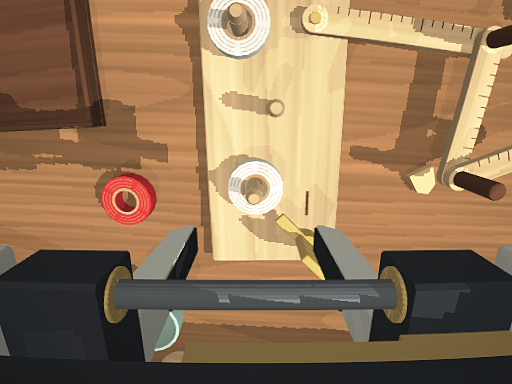

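View 6: spindle 1 empty, roll 2 at (255,187); the catch tongue tip (280,217) is well clear of where the finger comes down.

```bash
python3 -m jog '[78,40,1,-2,0, 78,80,1,-2,0, 78,115,1,-2,0, 78,138,1,-2,0, 78,138,1,-2,0, 78,138,1,-2,0, 40,138,1,-2,0, 40,138,1,-2,0, 40,138,1,-2,0, 40,138,1,-2,0, 40,138,1,-2,0, 40,138,1,-2,0]'
python3 -m jog '[40,-25,0,0,0, 40,-55,0,0,0, 40,-85,0,0,0, 40,-115,0,0,0, 40,-120,0,0,0, 40,-120,0,0,0]'
python3 - <<'E'
from h import *
print(tool([.5264,-.2676,.16]))
E
```

```text
time_s: 12.55
position: [0.642, -0.0294, 0.0433]
ee_rot: [0.714, -0.02, 0.699, 0.011]
wrist_force: [0.2, -1.1, 1.3]
width: 0.606
time_s: 13.05
position: [0.641, -0.028, 0.1662]
ee_rot: [0.716, -0.021, 0.697, 0.011]
wrist_force: [0.2, -1.0, -1.2]
width: 0.605
[   6.31463436 -234.2264343  -125.2658892 ]
```

```bash
python3 -m jog '[40,1,-34,-18,0, 40,2,-68,-36,0, 40,3,-102,-54,0, 40,4,-136,-72,0, 40,5,-170,-90,0, 40,6,-204,-108,0, 40,6,-234,-125,0, 40,6,-234,-125,0, 40,6,-234,-125,0]'
python3 - <<'E'
from h import *
print(tool([.5264,-.2676,.0345]))
E
```

```text
time_s: 13.8
position: [0.5249, -0.2685, 0.1582]
ee_rot: [0.715, -0.018, 0.698, 0.01]
wrist_force: [-0.3, 0.3, -1.4]
width: 0.604
[123.64135319   2.3605305   -1.38527353]
```

```bash
python3 -m jog '[40,35,2,-1,0, 40,70,2,-1,0, 40,100,2,-1,0, 40,115,2,-1,0, 40,123,2,-1,0, 40,123,2,-1,0]'
python3 -m jog '[70,0,0,0,0, 70,0,0,0,0, 70,0,0,0,0, 70,-5,0,0,0, 70,-40,0,0,0, 75,-80,0,0,0, 78,-120,0,0,0, 78,-150,0,0,0, 78,-150,0,0,0]'
python3 rolls.py w6.png
python3 - <<'E'
from h import *
M=T()
print(tool((.4882,-.0506,.18),M),robot.get_state()["qpos"].round(2))
E
```

```text
time_s: 14.3
position: [0.526, -0.2651, 0.0331]
ee_rot: [0.714, -0.018, 0.7, 0.012]
wrist_force: [-0.0, -1.2, -1.4]
width: 0.608
time_s: 15.05
position: [0.5261, -0.2663, 0.1916]
ee_rot: [0.718, -0.021, 0.696, 0.009]
wrist_force: [1.1, -0.2, 0.1]
width: 0.777
[[0.0319, -0.0418, 0.9986, 0.5261], [-0.0166, 0.999, 0.0423, -0.2663], [-0.9994, -0.0179, 0.0312, 0.1916]]
white [157.  87.] n 1874 ztop 0.0266 centre 432.8 -374.1 r 28.9
white [169. 143.] n 1601 ztop 0.0266 centre 490.1 -364.2 r 29.0
white [455. 154.] n 1718 ztop 0.0368 centre 488.8 -51.3 r 29.6
white [259. 179.] n 1518 ztop 0.0266 centre 526.2 -264.6 r 28.7
[  4.21459711 216.32605481 -27.86907025] [-0.66  0.35  1.55  0.01  1.22 -2.28]
```

Roll 1 has been knocked to (490,-364), still flat in the tray beside roll 4; acceptable. Next roll 3, with the jaw turned to stay clear of hinge 1.

```bash
python3 -m jog '[78,0,30,-4,0.1, 78,0,60,-8,0.2, 78,0,90,-12,0.3, 78,0,120,-16,0.4, 78,2,150,-20,0.5, 78,2,180,-24,0.6, 78,4,205,-28,0.7, 78,4,216,-28,0.7, 78,4,216,-28,0.7, 78,4,216,-28,0.7]'
python3 rolls.py w7.png
python3 - <<'E'
from h import *
M=T()
print(tool((.4882,-.0506,.042),M))
E
```

```text
time_s: 15.93
position: [0.4882, -0.051, 0.1799]
ee_rot: [0.681, 0.226, 0.658, -0.229]
wrist_force: [-0.1, 0.3, 0.2]
width: 0.778
[[0.0282, 0.6084, 0.7931, 0.4882], [-0.0144, 0.7936, -0.6083, -0.051], [-0.9995, 0.0057, 0.0311, 0.1799]]
white [254. 183.] n 1699 ztop 0.0366 centre 488.0 -50.2 r 28.8
[ 1.37977232e+02 -7.34042332e-02 -5.23136833e+00]
```

```bash
python3 -m jog '[78,40,0,-5,0, 78,80,0,-5,0, 78,115,0,-5,0, 78,138,0,-5,0, 78,138,0,-5,0, 78,138,0,-5,0, 40,138,0,-5,0, 40,138,0,-5,0, 40,138,0,-5,0, 40,138,0,-5,0, 40,138,0,-5,0, 40,138,0,-5,0]'
python3 -m jog '[40,-25,0,0,0, 40,-55,0,0,0, 40,-85,0,0,0, 40,-115,0,0,0, 40,-120,0,0,0, 40,-120,0,0,0]'
python3 - <<'E'
from h import *
print(tool([.4266,-.2746,.16]))
E
```

```text
time_s: 16.98
position: [0.4885, -0.0507, 0.0422]
ee_rot: [0.681, 0.226, 0.658, -0.229]
wrist_force: [-0.5, -0.2, 0.2]
width: 0.626
time_s: 17.48
position: [0.4865, -0.0493, 0.1645]
ee_rot: [0.683, 0.226, 0.656, -0.229]
wrist_force: [0.6, -0.1, -1.5]
width: 0.627
[   6.15970768 -215.19775738   89.57383113]
```

```bash
python3 -m jog '[40,1,-36,15,0, 40,2,-72,30,0, 40,3,-108,45,0, 40,4,-144,60,0, 40,5,-180,75,0, 40,6,-215,90,0, 40,6,-215,90,0, 40,6,-215,90,0]'
python3 - <<'E'
from h import *
print(tool([.4266,-.2746,.0338]))
E
```

```text
time_s: 18.15
position: [0.4257, -0.2759, 0.1583]
ee_rot: [0.681, 0.228, 0.657, -0.23]
wrist_force: [0.1, 1.0, -1.1]
width: 0.627
[124.40088969   0.54605635  -4.26630571]
```

```bash
python3 -m jog '[40,35,0,-4,0, 40,70,0,-4,0, 40,100,0,-4,0, 40,115,0,-4,0, 40,124,0,-4,0, 40,124,0,-4,0]'
python3 -m jog '[72,0,0,0,0, 72,0,0,0,0, 72,0,0,0,0, 72,-5,0,0,0, 72,-40,0,0,0, 60,-80,0,0,0, 40,-120,0,0,0, 30,-150,0,0,0, 30,-150,0,0,0]'
python3 rolls.py w8.png
python3 - <<'E'
from fit import *
a=shot("scene","s1.png");b=shot("side")
K={}
for n,d in(("scene",a),("side",b)):
    P=pts(d);m=((P[...,2]>.090)&(P[...,2]<.106)&(P[...,0]>.43)&(P[...,0]<.68)&(P[...,1]>.1)&(P[...,1]<.32)).astype(np.uint8)
    k,l,st,c=cv2.connectedComponentsWithStats(m)
    for i in range(1,k):
        if st[i,4]>8:
            q=P[l==i];q=q[q[:,2]>.096]; print(n,c[i].round(),np.median(q,0).round(4))
print(robot.get_state()["qpos"].round(2))
E
```

```text
time_s: 18.65
position: [0.4256, -0.2725, 0.032]
ee_rot: [0.68, 0.228, 0.658, -0.229]
wrist_force: [0.9, 0.1, -0.5]
width: 0.629
time_s: 19.4
position: [0.4241, -0.2737, 0.1897]
ee_rot: [0.684, 0.226, 0.654, -0.231]
wrist_force: [0.5, -0.5, 0.6]
width: 0.48
[[0.0382, 0.6112, 0.7906, 0.4241], [-0.0203, 0.7915, -0.6109, -0.2737], [-0.9991, 0.0073, 0.0427, 0.1897]]
white [257. 177.] n 1542 ztop 0.0267 centre 425.0 -270.2 r 28.7
white [185. 226.] n 755 ztop 0.0265 centre 432.1 -374.5 r 29.1
white [321. 229.] n 568 ztop 0.0266 centre 524.0 -258.3 r 27.9
white [236. 260.] n 763 ztop 0.0266 centre 490.3 -361.9 r 28.1
scene [341. 172.] [0.4915 0.1821 0.098 ]
scene [376. 200.] [0.5858 0.253  0.0978]
scene [342. 209.] [0.6205 0.1714 0.0988]
side [198. 250.] [0.6162 0.1742 0.0992]
side [260. 268.] [0.4877 0.186  0.0992]
side [200. 286.] [0.5816 0.2569 0.0991]
[-0.8   0.2   1.76  0.01  1.15 -1.72]
```

View pics/w8.png

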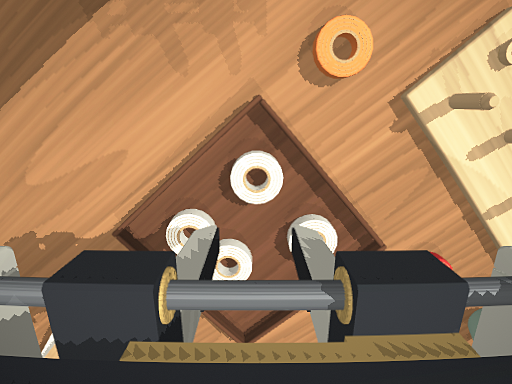

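View 7: all four rolls flat in the tray at (257,177), (188,230), (235,260), (315,235) px; none overlap. Now fold the arm, starting with segment 3; knob distances (164.7, 129.6, 89.2 mm) match those given.

Run:
```python
from h import *
print(tool([.583,.255,.185]).round(), tool([.5035,-.01,.185]).round())
```

```text
[  -4.  515. -193.] [ -3. 257. -94.]
```

```bash
python3 -m jog '[35,0,38,-14,0.1, 35,0,76,-28,0.2, 35,0,114,-42,0.3, 35,-2,152,-56,0.4, 35,-3,190,-70,0.51, 35,-3,228,-84,0.51, 35,-3,266,-98,0.51, 35,-3,304,-112,0.51, 35,-3,342,-127,0.51, 35,-3,380,-141,0.51, 35,-4,418,-156,0.51, 35,-4,456,-170,0.51]'
python3 - <<'E'
from h import *
print(T()[:3].round(3).tolist(),tool([.583,.255,.185]).round(1))
E
```

```text
time_s: 20.55
position: [0.5643, 0.196, 0.1831]
ee_rot: [0.6, 0.391, 0.58, -0.388]
wrist_force: [1.0, -1.1, -0.3]
width: 0.353
[[0.026, 0.92, 0.392, 0.564], [-0.012, 0.392, -0.92, 0.196], [-1.0, 0.019, 0.021, 0.183]] [ -2.1  40.4 -46.9]
```

Now finish the approach and take a close look at the knobs.

```bash
cat > knobs.py <<'E'
from fit import *
import sys
d=shot("wrist",sys.argv[1]);P=pts(d);M=T()
g=cv2.cvtColor(d["color"],cv2.COLOR_BGR2GRAY)
m=((P[...,2]>.095)&(P[...,2]<.106)&(g<120)).astype(np.uint8)
k,l,st,c=cv2.connectedComponentsWithStats(m)
for i in range(1,k):
    if st[i,4]>40:
        q=P[l==i]; (x,y),r=cv2.minEnclosingCircle((q[:,:2]*1000).astype(np.float32)); print("knob",c[i].round(),st[i,4],round(x,1),round(y,1),"r",round(r,1),"z",np.median(q[:,2]).round(4))
print(M[:3].round(3).tolist())
E
python3 -m jog '[35,-2,20,-23,0, 35,-2,40,-47,0, 35,-2,40,-47,0, 35,-2,40,-47,0, 35,-2,40,-47,0]'
python3 knobs.py w9.png
```

```text
time_s: 20.97
position: [0.5815, 0.2544, 0.1828]
ee_rot: [0.599, 0.39, 0.581, -0.389]
wrist_force: [-0.2, 0.1, 0.6]
width: 0.351
knob [255. 205.] 265 582.3 255.8 r 7.8 z 0.0994
knob [123. 237.] 255 488.9 184.5 r 7.8 z 0.0993
[[0.023, 0.92, 0.392, 0.582], [-0.013, 0.392, -0.92, 0.254], [-1.0, 0.016, 0.021, 0.183]]
```

View pics/w9.png

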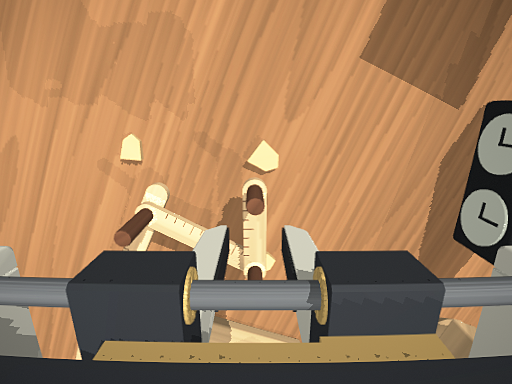

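View 8: knob 3 top at (255,205), knob 1 at (123,237), segment 3 between the fingers; the shogi piece at (263,158) is clear.

```bash
python3 -m jog '[35,33,1,-3,0, 35,66,1,-3,0, 35,99,1,-3,0, 35,99,1,-3,0, 22,99,1,-3,0, 22,99,1,-3,0, 22,99,1,-3,0]'
cat > arc.py <<'E'
from fit import *
def arc(piv,r,a0,a1,n,lead=0.0,z=None):
    """rows: tool shift (mm) and spin to move round piv from a0 to a1 (deg), lead m tangentially"""
    M=T(); s=np.sign(a1-a0); z=M[2,3] if z is None else z
    for a in np.radians(np.linspace(a0,a1,n+1)[1:]):
        p=np.array(piv)+r*np.array([np.cos(a),np.sin(a)])+s*lead*np.array([-np.sin(a),np.cos(a)])
        print(tool([*p,z],M).round().astype(int).tolist(),round(-(a-np.radians(a0)),2))
def circ2(c1,r1,c2,r2,near):
    c1,c2=np.array(c1),np.array(c2);d=c2-c1;D=np.linalg.norm(d);a=(r1*r1-r2*r2+D*D)/2/D;h=np.sqrt(r1*r1-a*a);e=d/D
    o=[c1+a*e+s*h*np.array([-e[1],e[0]]) for s in(1,-1)]; return min(o,key=lambda p:np.linalg.norm(p-near))
E
python3 - <<'E'
from arc import *
k1=np.array([.4889,.1845]);k3=np.array([.5823,.2558]);k2=circ2(k1,.13,k3,.09,(.618,.173))
ang=lambda v:np.degrees(np.arctan2(v[1],v[0]))
a0,a1=ang(k3-k2),ang(k1-k2);print(k2,a0,a1,T()[:3].round(3).tolist(),robot.get_state()["width"])
arc(k2,.09,a0,a1,10,.004)
E
```

```text
time_s: 21.6
position: [0.5854, 0.2556, 0.0871]
ee_rot: [0.6, 0.392, 0.579, -0.388]
wrist_force: [-0.1, -1.1, -0.9]
width: 0.23
[0.61842243 0.17336718] 113.66324821877242 175.08733941185048 [[0.027, 0.92, 0.391, 0.585], [-0.012, 0.391, -0.92, 0.256], [-1.0, 0.02, 0.022, 0.087]] 0.22982807232999247
[0, -16, 0] -0.11
[0, -26, 2] -0.21
[-1, -35, 5] -0.32
[-1, -44, 9] -0.43
[-1, -52, 14] -0.54
[-1, -60, 20] -0.64
[-1, -67, 26] -0.75
[-1, -73, 34] -0.86
[-1, -79, 41] -0.96
[-1, -83, 50] -1.07
```

```bash
python3 -m jog '[22,0,-14,0,-0.11, 22,0,-26,2,-0.21, 22,-1,-35,5,-0.32, 22,-1,-44,9,-0.43, 22,-1,-52,14,-0.54, 22,-1,-60,20,-0.64, 22,-1,-67,26,-0.75, 22,-1,-73,34,-0.86, 22,-1,-79,41,-0.96, 22,-1,-83,50,-1.07, 22,-1,-83,50,-1.07, 22,-1,-83,50,-1.07]'
python3 - <<'E'
from h import *
for n in("scene","side"):
    d=shot(n,n+"_f3.png");P=pts(d);m=((P[...,2]>.090)&(P[...,2]<.104)&(P[...,0]>.43)&(P[...,0]<.68)&(P[...,1]>.1)&(P[...,1]<.32)&(d["color"].max(2)<110)).astype(np.uint8)
    k,l,st,c=cv2.connectedComponentsWithStats(m)
    for i in range(1,k):
        if st[i,4]>8:print(n,c[i].round(),np.median(P[l==i],0).round(4))
E
```

```text
time_s: 22.6
position: [0.5298, 0.177, 0.0895]
ee_rot: [0.717, 0.033, 0.695, -0.04]
wrist_force: [-0.7, -0.3, -0.0]
width: 0.219
scene [342. 172.] [0.4936 0.1833 0.0976]
scene [342. 183.] [0.5335 0.1774 0.0965]
scene [339. 211.] [0.6245 0.1611 0.0946]
side [201. 247.] [0.6139 0.1685 0.0969]
side [260. 268.] [0.4877 0.1879 0.0985]
```

Run:
```python
import cv2
cv2.imwrite("pics/side_f3c.png",cv2.resize(cv2.imread("pics/side_f3.png")[160:345,150:340],None,fx=3,fy=3))
```

```text
(no output)
```

View pics/side_f3c.png

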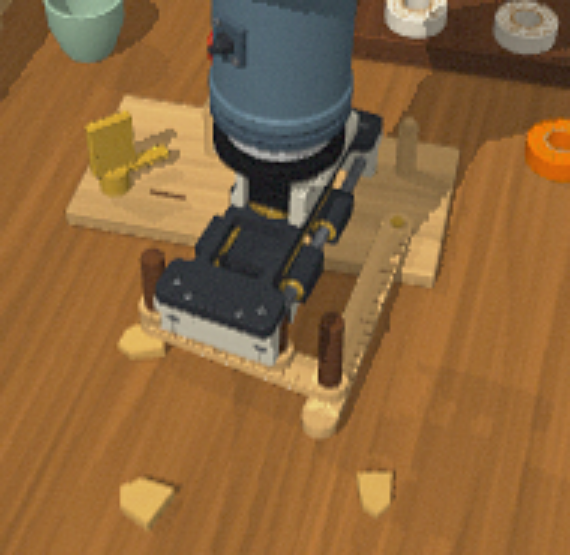

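View 9: segment 3 lies over segment 2 (knob 3 in the jaws, between knobs 2 and 1); seg 2 nudged by about 3° inward, showing the stop was reached. Lift and go to knob 2.

```bash
python3 -m jog '[35,0,0,0,0, 35,0,0,0,0, 35,-35,0,0,0, 35,-70,0,0,0, 35,-95,0,40,0, 35,-95,0,75,0, 35,-95,0,75,0, 35,-95,0,75,0]'
python3 knobs.py w10.png
```

```text
time_s: 23.37
position: [0.6027, 0.1708, 0.1857]
ee_rot: [0.717, 0.033, 0.695, -0.04]
wrist_force: [-1.2, -0.8, -0.8]
width: 0.35
knob [257.  55.] 386 489.1 183.9 r 7.8 z 0.0996
knob [255. 111.] 300 528.1 177.9 r 7.4 z 0.0995
knob [250. 220.] 256 616.6 165.0 r 7.8 z 0.0995
[[0.027, 0.103, 0.994, 0.601], [-0.012, 0.995, -0.103, 0.171], [-1.0, -0.009, 0.028, 0.185]]
```

Run:
```python
from arc import *
print(tool([.6166,.165,.087]).round(1))
```

```text
[98.5 -3.5 13.4]
```

```bash
python3 -m jog '[35,0,-3,13,0, 35,33,-3,13,0, 35,66,-3,13,0, 35,98,-3,13,0, 35,98,-3,13,0, 22,98,-3,13,0, 22,98,-3,13,0, 22,98,-3,13,0]'
python3 - <<'E'
from arc import *
print(T()[:3].round(3).tolist())
arc([.4891,.1839],.130,-8.4,-54,9,.003)
E
```

```text
time_s: 24.08
position: [0.6174, 0.1659, 0.09]
ee_rot: [0.717, 0.033, 0.695, -0.04]
wrist_force: [0.5, -1.2, 0.2]
width: 0.227
[[0.031, 0.103, 0.994, 0.617], [-0.011, 0.995, -0.102, 0.166], [-0.999, -0.008, 0.032, 0.09]]
[0, -15, -1] 0.09
[0, -27, -3] 0.18
[0, -38, -7] 0.27
[0, -48, -11] 0.35
[0, -59, -16] 0.44
[0, -68, -22] 0.53
[0, -78, -29] 0.62
[0, -86, -36] 0.71
[-1, -94, -45] 0.8
```

```bash
python3 -m jog '[22,0,-14,-1,0.09, 22,0,-27,-3,0.18, 22,0,-38,-7,0.27, 22,0,-48,-11,0.35, 22,0,-59,-16,0.44, 22,0,-68,-22,0.53, 22,0,-78,-29,0.62, 22,0,-86,-36,0.71, 22,-1,-94,-45,0.8, 22,-1,-94,-45,0.8]'
python3 - <<'E'
from arc import *
print(T()[:3].round(3).tolist())
arc([.4891,.1839],.130,-54,-94.5,9,.003)
E
```

```text
time_s: 24.92
position: [0.5629, 0.0763, 0.0927]
ee_rot: [0.648, 0.311, 0.623, -0.308]
wrist_force: [0.4, 0.4, -0.4]
width: 0.218
[[0.034, 0.787, 0.616, 0.563], [-0.012, 0.616, -0.787, 0.076], [-0.999, 0.019, 0.03, 0.093]]
[0, -10, -1] 0.08
[0, -20, -3] 0.16
[-1, -30, -6] 0.24
[-1, -39, -9] 0.31
[-1, -49, -13] 0.39
[-2, -58, -18] 0.47
[-2, -66, -24] 0.55
[-2, -74, -30] 0.63
[-3, -82, -37] 0.71
```

```bash
python3 -m jog '[22,1,-10,-1,0.08, 22,2,-20,-3,0.16, 22,3,-30,-6,0.24, 22,4,-39,-9,0.31, 22,4,-49,-13,0.39, 22,4,-58,-18,0.47, 22,4,-66,-24,0.55, 22,3,-74,-30,0.63, 22,3,-82,-37,0.71, 22,3,-82,-37,0.71, 22,3,-82,-37,0.71]'
python3 -m jog '[35,0,0,0,0, 35,0,0,0,0, 35,0,0,0,0, 35,-35,0,0,0, 35,-70,0,0,0, 35,-100,0,0,0, 35,-100,0,0,0]'
python3 knobs.py w11.png
python3 - <<'E'
from h import *
d=shot("scene","f2.png");cv2.imwrite("pics/f2c.png",cv2.resize(d["color"][140:285,210:400],None,fx=3,fy=3,interpolation=cv2.INTER_CUBIC))
d=shot("side","f2s.png")
for n in("scene","side"):
    d=shot(n);P=pts(d);m=((P[...,2]>.094)&(P[...,2]<.104)&(P[...,0]>.43)&(P[...,0]<.68)&(P[...,1]>0)&(P[...,1]<.32)&(d["color"].max(2)<120)).astype(np.uint8)
    k,l,st,c=cv2.connectedComponentsWithStats(m)
    for i in range(1,k):
        if st[i,4]>8:print(n,c[i].round(),np.median(P[l==i],0).round(4))
E
```

```text
time_s: 25.83
position: [0.4775, 0.0549, 0.0888]
ee_rot: [0.502, 0.517, 0.477, -0.504]
wrist_force: [0.7, 0.0, 0.5]
width: 0.219
time_s: 26.42
position: [0.477, 0.056, 0.1944]
ee_rot: [0.505, 0.519, 0.474, -0.501]
wrist_force: [1.1, -0.0, -0.1]
width: 0.346
knob [244.  42.] 358 478.5 183.9 r 7.7 z 0.0996
knob [247.  97.] 310 478.8 143.9 r 7.8 z 0.0997
knob [253. 204.] 242 479.7 54.6 r 7.6 z 0.0994
[[0.045, 0.998, -0.042, 0.476], [-0.013, -0.041, -0.999, 0.056], [-0.999, 0.045, 0.011, 0.192]]
scene [289. 169.] [0.4861 0.0518 0.0971]
scene [325. 169.] [0.4837 0.1423 0.0981]
scene [341. 169.] [0.4849 0.1824 0.0965]
side [280. 223.] [0.4784 0.0582 0.099 ]
side [270. 254.] [0.478  0.1469 0.099 ]
side [265. 269.] [0.4771 0.1873 0.0992]
```

View pics/w11.png

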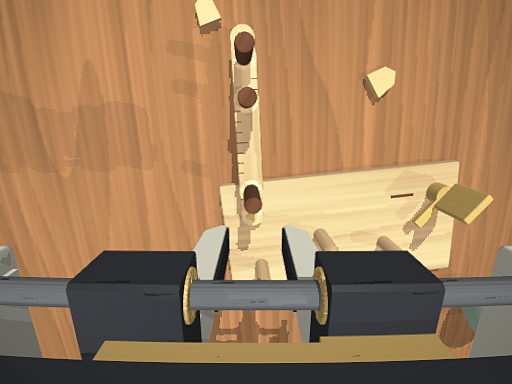

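View 10: knobs at (244,42), (247,97), (253,204) are in one line over segment 1: segments 2 and 3 folded (collinear within 0.3°). Now to knob 1 and swing segment 1 home.

Run:
```python
from arc import *
print(tool([.4785,.1839,.18]).round(1),tool([.4785,.1839,.087]).round(1),robot.get_state()["qpos"].round(2))
```

```text
[   5.8    0.3 -127.9] [  98.7   -3.  -128.8] [-0.11  0.15  1.81 -0.01  1.14 -0.06]
```

```bash
python3 -m jog '[35,0,0,-35,0, 35,2,0,-70,0, 35,4,0,-105,0, 35,6,0,-128,0, 35,6,0,-128,0, 35,40,-2,-128,0, 35,75,-3,-129,0, 35,99,-3,-129,0, 35,99,-3,-129,0, 22,99,-3,-129,0, 22,99,-3,-129,0, 22,99,-3,-129,0]'
python3 - <<'E'
from arc import *
print(T()[:3].round(3).tolist())
arc([.4805,.0205],.1645,90.6,46,10,.003)
E
```

```text
time_s: 27.67
position: [0.4798, 0.1839, 0.0883]
ee_rot: [0.501, 0.517, 0.477, -0.504]
wrist_force: [0.3, 0.4, 0.6]
width: 0.229
[[0.038, 0.998, -0.043, 0.48], [-0.012, -0.042, -0.999, 0.184], [-0.999, 0.038, 0.01, 0.088]]
[1, 15, -1] 0.08
[1, 27, 0] 0.16
[2, 40, 2] 0.23
[2, 53, 5] 0.31
[3, 65, 9] 0.39
[3, 76, 14] 0.47
[4, 88, 20] 0.54
[4, 99, 26] 0.62
[5, 109, 34] 0.7
[5, 119, 42] 0.78
```

```bash
python3 -m jog '[22,1,12,-1,0.08, 22,1,25,0,0.16, 22,2,38,2,0.23, 22,2,51,5,0.31, 22,3,64,9,0.39, 22,3,76,14,0.47, 22,4,88,20,0.54, 22,4,99,26,0.62, 22,5,109,34,0.7, 22,5,119,42,0.78, 22,5,119,42,0.78]'
python3 - <<'E'
from arc import *
print(T()[:3].round(3).tolist())
arc([.4805,.0205],.1645,46,1.5,11,.003)
E
```

```text
time_s: 28.58
position: [0.5992, 0.1356, 0.09]
ee_rot: [0.266, 0.671, 0.248, -0.647]
wrist_force: [0.8, 0.4, 0.3]
width: 0.221
[[0.041, 0.677, -0.735, 0.599], [-0.012, -0.735, -0.677, 0.136], [-0.999, 0.037, -0.022, 0.09]]
[0, 9, 1] 0.07
[1, 21, 2] 0.14
[1, 32, 3] 0.21
[1, 44, 6] 0.28
[2, 55, 9] 0.35
[2, 66, 13] 0.42
[2, 76, 17] 0.49
[3, 87, 23] 0.56
[3, 96, 29] 0.64
[3, 106, 36] 0.71
[3, 115, 43] 0.78
```

```bash
python3 -m jog '[22,0,9,1,0.07, 22,1,21,2,0.14, 22,1,32,3,0.21, 22,1,44,6,0.28, 22,2,55,9,0.35, 22,2,66,13,0.42, 22,2,76,17,0.49, 22,3,87,23,0.56, 22,3,96,29,0.64, 22,3,106,36,0.71, 22,3,115,43,0.78, 22,3,115,43,0.78]'
python3 -m jog '[22,0,0,0,0, 22,0,0,0,0, 35,0,0,0,0, 35,0,0,0,0, 35,0,0,0,0, 35,-35,0,0,0, 35,-70,0,0,0, 35,-95,0,0,0, 35,-95,0,0,0]'
python3 knobs.py w12.png
python3 - <<'E'
from h import *
d=shot("scene","f1.png")
P=pts(d);m=((P[...,2]>.094)&(P[...,2]<.104)&(P[...,0]>.43)&(P[...,0]<.68)&(P[...,1]>0)&(P[...,1]<.32)&(d["color"].max(2)<120)).astype(np.uint8)
k,l,st,c=cv2.connectedComponentsWithStats(m)
for i in range(1,k):
    if st[i,4]>8:print(c[i].round(),np.median(P[l==i],0).round(4))
E
```

```text
time_s: 29.58
position: [0.6452, 0.0253, 0.0912]
ee_rot: [-0.012, 0.722, -0.015, -0.692]
wrist_force: [0.6, 13.2, -0.7]
width: 0.227
time_s: 30.33
position: [0.6445, 0.0251, 0.193]
ee_rot: [-0.012, 0.725, -0.015, -0.688]
wrist_force: [0.7, 1.0, 0.1]
width: 0.353
knob [251. 209.] 245 645.1 28.0 r 7.8 z 0.0995
knob [256. 252.] 224 605.4 25.8 r 7.8 z 0.0995
knob [264. 336.] 170 515.8 21.1 r 7.5 z 0.0992
[[0.049, -0.039, -0.998, 0.643], [-0.006, -0.999, 0.038, 0.025], [-0.999, 0.004, -0.049, 0.19]]
[276. 178.] [0.519  0.0208 0.0966]
[278. 205.] [0.6114 0.0243 0.0973]
[279. 218.] [0.6522 0.0262 0.0962]
```

View pics/w12.png

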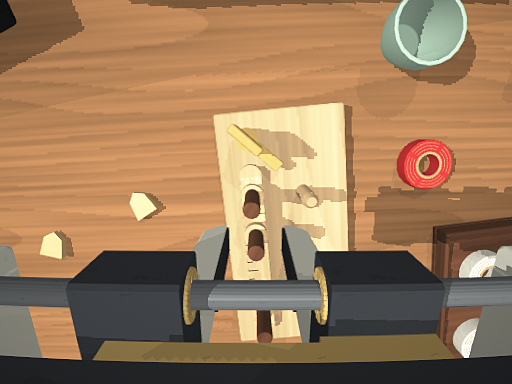

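View 11: knobs in line at (251,209), (256,252), (264,336) along the base axis; 13 N felt at the stop; line angle 3.05° = base yaw 3.07°. Now the catch, bar at about (250,145).

```bash
python3 -m jog '[35,0,-3,-30,0, 35,0,-6,-60,0, 45,0,-6,-60,0, 45,0,-6,-60,0]'
cat > catch.py <<'E'
from fit import *
import sys
d=shot("wrist",sys.argv[1]);P=pts(d);M=T();hsv=cv2.cvtColor(d["color"],cv2.COLOR_BGR2HSV)
near=(P[...,0]>.64)&(P[...,0]<.77)&(P[...,1]>-.03)&(P[...,1]<.09)
m=near&(P[...,2]>.081)&(P[...,2]<.092)
q=(P[m][:,:2]*1000).astype(np.float32);print("bar n",len(q),cv2.minAreaRect(q),"z",np.median(P[m][:,2]))
m2=near&(P[...,2]>.0295)&(P[...,2]<.040)&(hsv[...,1]>130)
q2=P[m2][:,:2]*1000;print("tongue n",len(q2),q2.mean(0) if len(q2) else None)
if len(q2)>5:
    c=np.array(cv2.minAreaRect(q)[0]);r=np.linalg.norm(q2-c,axis=1);i=np.argsort(r)[-8:];v=np.median(q2[i],0)-c;print("tip",np.median(q2[i],0),r[i],"tongue dir deg",np.degrees(np.arctan2(v[1],v[0])))
print(M[:3].round(3).tolist(),"yaw",np.degrees(np.arctan2(M[1,1],M[0,1])),robot.get_state()["qpos"].round(2))
E
python3 catch.py w13.png
```

```text
time_s: 30.77
position: [0.7019, 0.029, 0.1872]
ee_rot: [-0.012, 0.721, -0.015, -0.692]
wrist_force: [0.5, -0.3, -1.3]
width: 0.431
bar n 497 ((682.5386352539062, 28.272960662841797), (76.41926574707031, 26.94063377380371), 8.512279510498047) z 0.08546703079323181
tongue n 181 [704.88571271  22.35332383]
tip [716.39658722  33.29959164] [33.92126055 33.96227053 34.03826392 34.21937859 34.24664892 34.4205496
 34.43528894 34.43862769] tongue dir deg 8.444583797266038
[[0.04, -0.038, -0.998, 0.701], [-0.005, -0.999, 0.038, 0.029], [-0.999, 0.003, -0.041, 0.188]] yaw -92.20534975798351 [-0.12  0.54  1.24 -0.    1.32  1.49]
```

View pics/w13.png

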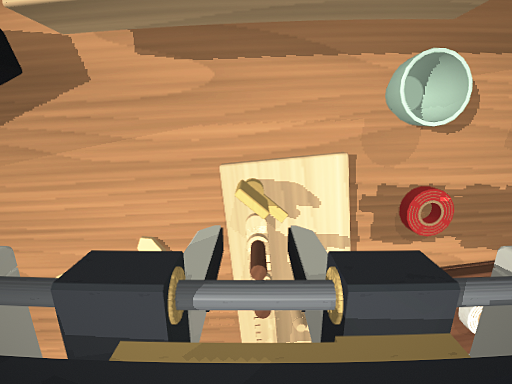

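View 12: catch bar at (250,198), tongue visible toward (284,215), i.e. the base's -y side. Knob 1 polluted the mask; restrict it.

```bash
sed -i 's/^m=near&(P\[...,2\]>.081)/m=near\&(P[...,0]>.675)\&(hsv[...,1]>80)\&(P[...,2]>.083)/; s/^m2=near/m2=near\&(P[...,0]>.66)\&(P[...,1]<.024)/' catch.py; python3 catch.py w14.png
python3 - <<'E'
from h import *
print(tool([.705,.0312,.075]))
E
```

```text
bar n 387 ((704.70703125, 31.466812133789062), (35.80744552612305, 8.971632957458496), 48.14433288574219) z 0.08548926532572351
tongue n 88 [697.57802512  15.74545716]
tip [684.36523524   1.45201596] [31.69048634 32.60303758 34.12281131 35.33358409 37.18613524 38.58885088
 41.46104933 42.59240888] tongue dir deg -124.12649886105459
[[0.041, -0.039, -0.998, 0.701], [-0.005, -0.999, 0.038, 0.029], [-0.999, 0.003, -0.041, 0.188]] yaw -92.20910927477546 [-0.12  0.54  1.24 -0.    1.32  1.49]
[113.2395933   -2.56736382   0.47347472]
```

```bash
python3 -m jog '[35,0,-2,3,-0.12, 35,0,-2,3,-0.24, 35,0,-2,3,-0.36, 35,0,-2,3,-0.48, 35,0,-2,3,-0.6, 35,0,-2,3,-0.72, 35,0,-2,3,-0.84, 35,0,-2,3,-0.88, 35,0,-2,3,-0.88, 35,0,-2,3,-0.88]'
python3 catch.py w15.png
python3 - <<'E'
from h import *
print(tool([.7047,.0315,.075]))
E
```

```text
time_s: 31.7
position: [0.6968, 0.0313, 0.1878]
ee_rot: [0.296, 0.658, 0.281, -0.633]
wrist_force: [0.6, 0.1, 0.2]
width: 0.355
bar n 390 ((705.0293579101562, 32.11940383911133), (35.98945617675781, 8.84442138671875), 47.35614776611328) z 0.08544593736431158
tongue n 22 [699.73600741  21.25836812]
tip [686.52221341  17.72038709] [17.68430005 18.88562127 19.9620648  23.14592448 23.75171842 25.35756983
 26.56464049 27.48814886] tongue dir deg -142.11620003913694
[[0.04, 0.744, -0.667, 0.697], [-0.005, -0.668, -0.745, 0.031], [-0.999, 0.033, -0.023, 0.188]] yaw -41.905443679197994 [-0.11  0.53  1.25 -0.    1.32  0.62]
[113.1865242    1.75715727  -2.66180755]
```

```bash
python3 -m jog '[35,35,2,-3,0, 35,70,2,-3,0, 35,100,2,-3,0, 35,113,2,-3,0, 35,113,2,-3,0, 35,113,2,-3,0]'
python3 -m jog '[0,0,0,0,0, 0,0,0,0,0, 0,0,0,0,0, 0,0,0,0,0, 0,0,0,0,0]'
python3 - <<'E'
from h import *
M=T();print(M[:3].round(3).tolist(),"yaw",np.degrees(np.arctan2(M[1,1],M[0,1])),tool([.7049,.0318,.075]).round(1))
E
```

```text
time_s: 32.25
position: [0.705, 0.0316, 0.0752]
ee_rot: [0.295, 0.658, 0.281, -0.634]
wrist_force: [1.0, 0.3, 1.6]
width: 0.348
time_s: 32.67
position: [0.7048, 0.0325, 0.077]
ee_rot: [0.295, 0.658, 0.281, -0.633]
wrist_force: [-2.8, 2.6, 7.3]
width: 0.102
[[0.04, 0.743, -0.668, 0.705], [-0.003, -0.668, -0.744, 0.033], [-0.999, 0.032, -0.024, 0.077]] yaw -41.95098728477788 [2.  0.5 0.5]
```

```bash
python3 -m jog '[0,0,0,0,0.1, 0,0,0,0,0.2, 0,0,0,0,0.3, 0,0,0,0,0.4, 0,0,0,0,0.5, 0,0,0,0,0.6, 0,0,0,0,0.7, 0,0,0,0,0.785, 0,0,0,0,0.785, 0,0,0,0,0.785, 0,0,0,0,0.785]'
python3 - <<'E'
from h import *
M=T();print("yaw",np.degrees(np.arctan2(M[1,1],M[0,1])))
E
```

```text
time_s: 33.58
position: [0.7051, 0.0319, 0.0772]
ee_rot: [0.022, 0.721, 0.018, -0.692]
wrist_force: [2.6, -4.4, -4.1]
width: 0.096
yaw -86.79101122499854
```

Release, lift and look.

```bash
python3 -m jog '[35,0,0,0,0, 35,0,0,0,0, 35,0,0,0,0, 35,0,0,0,0, 35,-35,0,0,0, 35,-70,0,0,0, 35,-105,0,0,0, 35,-110,0,0,0, 35,-110,0,0,0]'
python3 catch.py w16.png; python3 knobs.py w17.png
```

```text
time_s: 34.33
position: [0.7025, 0.0325, 0.1915]
ee_rot: [0.022, 0.724, 0.018, -0.69]
wrist_force: [0.1, 0.2, 0.2]
width: 0.35
bar n 376 ((705.0904541015625, 32.000057220458984), (35.45081329345703, 8.29044246673584), 3.3657937049865723) z 0.08540133598764599
tongue n 32 [705.82799569  22.80182317]
tip [707.3989169   22.81939536] [10.74823917 10.85714711 11.00076656 11.04121543 11.20760815 11.40528271
 11.60855082 11.81787469] tongue dir deg -75.88567721888792
[[0.043, 0.057, -0.997, 0.701], [-0.004, -0.998, -0.057, 0.033], [-0.999, 0.007, -0.043, 0.189]] yaw -86.75979364492713 [-0.11  0.54  1.24  0.    1.32  1.4 ]
knob [398.  11.] 1340 864.1 -54.9 r 104.8 z 0.1008
knob [256. 270.] 227 645.1 28.6 r 7.8 z 0.0995
knob [256. 313.] 90 603.9 26.2 r 6.6 z 0.0996
[[0.04, 0.056, -0.998, 0.7], [-0.004, -0.998, -0.057, 0.033], [-0.999, 0.006, -0.039, 0.186]]
```

```bash
python3 -m jog '[35,-40,0,0,0, 35,-80,0,30,0, 35,-120,0,60,0, 35,-120,40,100,0, 35,-120,80,140,0, 35,-120,120,180,0, 35,-120,160,220,0, 35,-120,200,250,0, 35,-120,220,250,0, 35,-120,220,250,0]'
python3 - <<'E'
from h import *
robot.get_state()
a=shot("scene","e1.png");b=shot("side","e2.png")
cv2.imwrite("pics/e.png",np.vstack([cv2.resize(a["color"][140:290,80:400],None,fx=2,fy=2),cv2.resize(b["color"][110:250,150:470],None,fx=2,fy=2)]))
P0=a;P=pts(a);hsv=cv2.cvtColor(a["color"],cv2.COLOR_BGR2HSV)
m=((hsv[...,1]<60)&(hsv[...,2]>120)&(P[...,0]>.36)&(P[...,0]<.6)&(P[...,1]>-.44)&(P[...,1]<-.2)&(P[...,2]>.022)).astype(np.uint8)
k,l,st,c=cv2.connectedComponentsWithStats(m)
for i in range(1,k):
    if st[i,4]>30:print(c[i].round(),st[i,4],np.median(P[l==i],0).round(3),np.nanmax(P[l==i][:,2]).round(4))
for nm,d in(("scene",a),("side",b)):
    P=pts(d)
    for q in[(.630,.159),(.581,.281),(.444,.234)]:
        s=(np.hypot(P[...,0]-q[0],P[...,1]-q[1])<.04)&(P[...,2]>.006)&(P[...,2]<.014)
        print(nm,q,s.sum(),np.median(P[s],0).round(4) if s.sum() else None)
    m=((P[...,2]>.094)&(P[...,2]<.104)&(P[...,0]>.43)&(P[...,0]<.68)&(P[...,1]>-.02)&(P[...,1]<.1)&(d["color"].max(2)<120)).astype(np.uint8)
    k,l,st,c=cv2.connectedComponentsWithStats(m)
    for i in range(1,k):
        if st[i,4]>8:print(nm,"knob",np.median(P[l==i],0).round(4))
E
```

```text
time_s: 35.27
position: [0.4604, -0.1936, 0.2958]
ee_rot: [0.021, 0.72, 0.019, -0.694]
wrist_force: [0.5, 0.1, 0.4]
width: 0.349
[170.  47.] 75 [ 0.481 -0.204  0.423] 0.4468
[139.  70.] 72 [ 0.497 -0.273  0.377] 0.3912
[170.  89.] 173 [ 0.47  -0.218  0.314] 0.3507
[166. 174.] 157 [ 0.432 -0.268  0.024] 0.028
[127. 183.] 316 [ 0.47  -0.369  0.024] 0.0283
[161. 201.] 167 [ 0.535 -0.265  0.024] 0.0281
scene (0.63, 0.159) 75 [0.6296 0.159  0.0074]
scene (0.581, 0.281) 79 [0.5816 0.2813 0.008 ]
scene (0.444, 0.234) 17 [0.447  0.2279 0.0069]
scene knob [0.5209 0.0207 0.0967]
scene knob [0.6097 0.0245 0.0971]
scene knob [0.65   0.0284 0.0977]
side (0.63, 0.159) 120 [0.6292 0.164  0.0079]
side (0.581, 0.281) 165 [0.5813 0.285  0.0094]
side (0.444, 0.234) 94 [0.4435 0.2343 0.0075]
side knob [0.6424 0.0324 0.0991]
side knob [0.6035 0.0297 0.0995]
side knob [0.5134 0.0251 0.0988]
```

View pics/e.png

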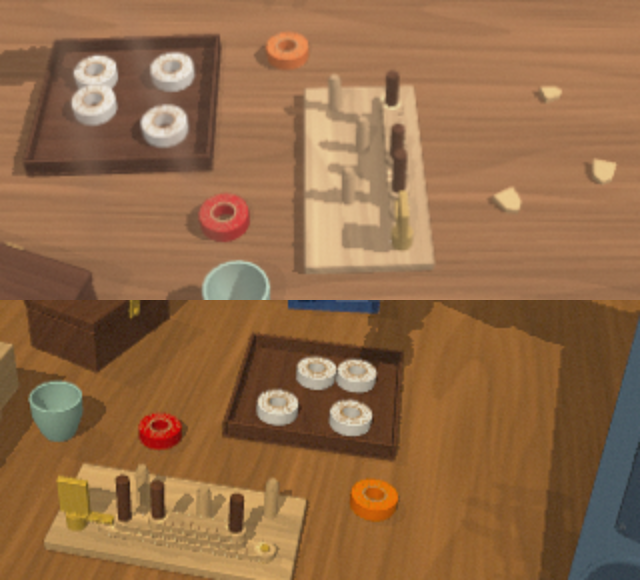

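View 13: four rolls flat in the tray side by side, arm folded, catch pointing at the arm, shogi pieces where they were. Handing in.

```bash
python3 -c "
from station import robot
print(robot.close_job())"
```

```text
the job is handed in; nothing more can be done
None
```

The tape stand is put away, in the order asked, and the job was handed in at about 35 s of robot time. No verdict was reported.

**Rolls:** All four (spindle 1 carried two, spindles 2 and 3 one each) lie flat on the tray floor, tops at 26–28 mm, none on another. One was knocked about 43 mm inside the tray after I placed it. It ended up flat against its neighbour, so I left it there.

**Arm:** I folded segment 3, then 2, then 1. Pressing segments 3 and 2 against their stops nudged the next segment inward by a few degrees each time. Segment 1 reached its stop with 13 N. The three knobs line up within about 0.3° at 3.05°, against a base angle of 3.07°.

**Catch:** After release its grip bar reads 3.4°, about 0.3° from the arm line, with the tongue pointing at the folded arm.

**Shogi pieces:** All three measure within about 1 mm of their starting positions in the last scene view; they were not touched.

**Disagreements:** Knob positions from the scene and side cameras differ by up to about 8 mm, because each sees a different side of the knob. I relied on the wrist camera for the arm. I did not measure the catch again after moving the robot clear; the last view only shows it pointing along the arm.

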